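# Tighten the drain clean-out plug with the socket key

### The job

The brass plug of the drain clean-out is loose. Take the T-handled socket key, press and turn it until its square socket drops fully over the plug's square head, and tighten the plug clockwise until it stops; then lift the key off and stand it upright on the mat again, without dropping it or disturbing the bottle, the tins, the jar or the can.

Things in the scene. Friction and masses are not known exactly. Their poses are not given: they have to be found in the camera images.
- key: socket key, a T-shaped steel tool, 0.4 to 0.6 kg, 130 mm tall, standing on its socket. Origin: centre of the socket's open mouth (its lowest end); z runs up the shank, y along the T-handle. The socket is a block 51 x 51 mm, 38 mm tall, with a 36 x 36 mm square opening 28 mm deep, its flats parallel to key x and y
- key_handle (a point): centre of the key's black T-handle, 117 mm up the key's z from the socket's mouth; axes as the key's. The handle is a flat-sided bar 130 mm long (y), 24 mm wide (x), 26 mm high; below it is an 18 mm round shank
- plug_face (a point): centre of the plug's round brass face (82 mm across), at the root of its square head. z points out of the plug, along the axis on which it turns and the key goes on; it leans 30 degrees from vertical, roughly towards the robot. When the key is fully on, the socket's mouth lies on this face (key origin at this point). x and y are NOT lined up with the square head
- plug_top (a point): centre of the end of the plug's raised square head, 22 mm out from the face. The head is 32 mm across flats, its last 2 mm chamfered to 28 mm; brass, greased. Its angle about the axis differs each time and is not given: look, or feel for it, pressing lightly (5 to 10 N) and turning the key in steps of about 6 degrees, a quarter turn at most
- plug (a joint): how far the plug is from tight, rad: 0 = fully tight, against its stop; larger = looser. Turning clockwise, looking down on the head from outside, lowers it. It turns stiffly (about 0.45 N m) and stays where it is left; the key has about 7 degrees of play on the head to either side
- cleanout: the grey plastic clean-out pipe that carries the plug, fixed: a 124 mm floor collar and a 75 to 90 mm thick riser that bends 30 degrees at 78 mm height towards this body's -x, ending in a 100 mm wide socket round the plug, about 180 mm high in all with the plug's head. Origin: centre of the collar's underside, on the mat
- mat: the dark grey mat, fixed, 480 mm along x, 1060 mm along y (a flat rubber edge beyond that), 4 mm thick; origin: centre of its underside, on the floor; top face 4 mm above it. Everything stand on it
- bottle: empty clear wine bottle, standing, 75 mm across and 300 mm tall; origin: centre of its foot. Leave it alone
- tin0: lowest of three steel tins standing in one stack, each 87 mm across and 78 mm tall (the stack is 234 mm tall); origin: centre of its underside. Leave the stack alone
- tin1: middle tin of the stack; origin: centre of its underside
- tin2: top tin of the stack; origin: centre of its underside
- jar: grey plastic storage jar with a turning knob on its lid, 110 mm across, 158 mm tall; origin: centre of its underside. Leave it alone
- can: crushed blue drinks can, 68 mm across, 40 mm tall, very light; origin: centre of its underside. Leave it alone
- bin: white pedal bin, fixed, 200 mm across, 294 mm tall, chrome foot lever reaching 157 mm from its centre towards its -x; origin: centre of its underside
Mind the look-alikes: they are no part of the job. There is more than one size of the key; the job needs the middle-sized.

How it is judged:
On the way, in this order (a step that is already met when the one before it is completed fails the run):
1. the key's socket has dropped fully over the plug's square head: socket mouth within 6 mm of the plug's face (distance between key and plug_face below 0.006 m and angle between the z axis of key and the z axis of plug_face, either way round below 0.15 rad), for 0.1 s.
2. the plug is turned tight to its stop with the key still on it (value of joint plug below 0.06 rad and distance between key and plug_face below 0.015 m), for 0.1 s.
At the end, for the whole second after the job is handed in: The plug is tight (within 4 degrees of its stop), and the key stands upright (within 6 degrees) on its socket on the mat, at rest and released (value of joint plug below 0.07 rad and angle between key's own z axis and vertical below 0.1 rad and height (world z) of key below 0.009 m and x of key in the frame of mat between -0.24 and 0.24 m and y of key in the frame of mat between -0.53 and 0.53 m and linear speed of key below 0.02 m/s and contact force between the fingers and key below 0.1 N); the robot touches nothing.
It fails at once if the key is dropped: let go while more than 20 mm above the mat and off the plug (contact force between the fingers and key below 0.05 N and height (world z) of key above 0.024 m and distance between key and plug_face above 0.06 m).
It fails at once if a bystander is pushed more than 20 mm or tipped (distance of any of bottle, tin0, tin1, tin2, jar, can from where it was at the start of the episode above 0.02 m or angle between any of bottle, jar's own z axis and vertical above 0.2 rad).
It also fails if it takes over 61 s, if anything falls off the work surface, if the arm or the gripper's body presses on something with over 40 N, if the wrist force passes 120 N, or if a joint passes its speed limit or range.

### The arm

A 6-joint arm with a two-finger parallel gripper is mounted at the origin on the work surface. World frame = base frame: x ahead of the robot, y to its left, z up, the work surface at z = 0. Lengths are in m, angles in rad, forces in N, time in s.
With the tool pointing down it reaches from about 0.425 to 0.95 m from the base axis. Payload 3.5 kg.
Tool frame: the origin (TCP) lies between the finger pads; the fingertips stand 25 mm ahead of it and the grasp point (between the pads) lies 6 mm ahead of it (ctrl.finger_overhang is the distance from the TCP to the fingertips, in m); x points along the fingers, y is the direction in which the jaws open and shut, and the axes are right-handed (so a half turn about x gives the same grasp; the last joint's range is limited). The gripper opens to 85 mm and grips with 20 to 120 N. Pads are 22 mm wide; open, the fingers measure 114 mm over their backs; the gripper's body (76 mm by 85 mm) begins 54 mm behind the grasp point. The pads swing forward as they close: fully open they stand 13 mm farther back than shut.
Start: joints at [-1.266, 0.286, 1.577, -0, 1.279, -0.15], TCP at [0.297, -0.606, 0.256] pointing down, gripper open.
Joint ranges: [-2.77, 2.77], [-0.9, 2.22], [0.21, 2.48], [-1.53, 4.67], [0.24, 2.81], [-2.84, 2.84]. Speed limits (rad/s): [2.79, 2.79, 3.14, 3.14, 3.14, 3.14].

### API

Orientations are given as a unit quaternion [x, y, z, w].
In Python, from plant import ctrl gives the robot as it stands.
- The arm moves only by the tool play_rows, never from a script. Its argument "targets" is a list of rows, each an object with "delta_pos": the shift along the world's x, y, z normalised to -1 to 1, where 1 is 1000 mm, a list of three; "delta_rot": the turn, a rotation vector about the world's x, y, z normalised to -1 to 1, where 1 is pi rad, a list of three; "claw": the finger opening in mm, from 0 to 85.4. In form: [{"delta_pos": [tx, ty, tz], "delta_rot": [wx, wy, wz], "claw": claw}, ...]. A call has 1 to 20 rows; each row is the pose to reach, as a shift and turn from the pose measured when the call began, turning the shorter way round; what a row does not reach only later rows make up. A row lasts 1/12 s, in which the tool goes at most 41.7 mm and 7.16 degrees, less where a joint would pass 70% of its speed; a pose out of reach is approached as far as the arm can. A call with a number of a shift or a turn outside -1 to 1 is refused whole. A call with a gripper value outside its range is refused whole. The fingers move at their own pace and stop on an object; "newtons" is the grip in N (left out, the last holds). Time passes only in rows, so rows that repeat a pose let the fingers close. It gives the time, the measured TCP pose, the force and the opening at its end, in the units of the state.
- ctrl.get_state(): the state, without advancing time (a new reading comes with each control period).
- ctrl.read_camera(name): name is "scene" or "top" or "wrist"; returns the picture (480x640x3 uint8, blue, green, red); there is no depth.
- ctrl.calibration(name): a dict with "fx", "fy", "cx", "cy" (pixels), "camera_from_world" (4x4, takes a point from world to camera coordinates). Camera axes: x right, y down, z forward; pixel columns grow to the right and rows downward; lengths in m; the calibration is good to about 2 mm. The wrist camera is an equidistant fisheye: a pixel r from the principal point sees the ray r / f radians off the axis. A picture is of the moment at which its call begins: read the wrist's pose just before it. calibration takes no time and is no camera call; for the wrist camera it gives the pose at the moment of the call.
- ctrl.sign_off(): hands the job in, once; it reports no verdict.
The state is a dict: "time": time; "qpos": joint angles; "dq": joint speeds; "joint_efforts": joint torques, N m; "eef_pos": TCP position; "tcp_rot": TCP orientation; "contact_force": force on the tool from outside, world axes, zero at the start; "wrist_torque": the same for the moment, N m; "opening": opening from 0.0 (shut) to 1.0 (fully open).
Only numpy, scipy, OpenCV 4.12 (cv2) and the standard library are available. Lean on these libraries where they do the work, as an engineer would, in place of code of your own. Each camera call takes 0.05 s, during which the arm holds its last target. There are 200 camera calls.

## Working session

There is one attempt and no reset: what is moved stays moved. The work goes in short steps, Python scripts to look and compute and a tool call to move; the robot and the scene stay as the last step left them, time stands still between calls to the robot, and variables do not carry over. Pictures are saved under pics/ and viewed, about 8 in all and at most 12, crops included, and the job is handed in when it is done.

Besides the shell and the picture viewer there is one more tool, called as name(argument=value, ...) on one line, values as JSON. play_rows: Moves the arm, as the interface text tells. Its arguments: {"type":"object","properties":{"targets":{"type":"array"},"newtons":{"type":"number"}},"required":["targets"]}

```bash
ls; mkdir -p pics
python3 - <<'E'
from plant import ctrl
import cv2,numpy as np
for n in ("scene","top"):
    cv2.imwrite(f"pics/{n}0.png",ctrl.read_camera(n)); c=ctrl.calibration(n)
    print(n,c["fx"],c["cx"],c["cy"],np.round(c["camera_from_world"],3).tolist())
print(ctrl.get_state())
E
```

```text
pics
scene 487.8776109578661 327.0917080909705 242.20274766426616 [[-0.08, 0.997, -0.016, -0.014], [0.615, 0.037, -0.787, -0.18], [-0.784, -0.073, -0.616, 1.858], [0.0, 0.0, 0.0, 1.0]]
top 589.0826219162972 312.3276349470457 233.06732946877528 [[-0.012, -1.0, -0.021, 0.061], [-0.996, 0.014, -0.094, 0.495], [0.094, 0.02, -0.995, 1.771], [0.0, 0.0, 0.0, 1.0]]
{'time': 0.1, 'qpos': array([-1.26597626e+00,  2.87109551e-01,  1.57804007e+00,  3.13113494e-05,
        1.27856020e+00, -1.49989006e-01]), 'dq': array([ 0.00160745, -0.0024843 , -0.00328151,  0.00109422, -0.00035738,
        0.00036262]), 'joint_efforts': array([ 5.95835827e-04, -4.07298124e+01, -2.93699670e+01, -1.47085061e-04,
        3.42388979e-03, -2.91334956e-06]), 'eef_pos': array([ 0.29639848, -0.60584813,  0.25505864]), 'tcp_rot': array([-0.6888552 , -0.16016087,  0.68894985, -0.15866666]), 'contact_force': array([-0.17160801, -0.55437678,  0.05109951]), 'wrist_torque': array([-0.00769425,  0.00057478, -0.01953167]), 'opening': 0.9967648466419049}
```

View pics/scene0.png

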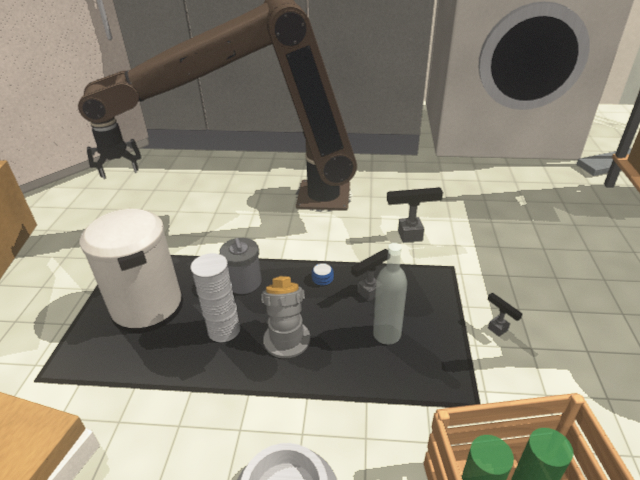

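View pics/top0.png

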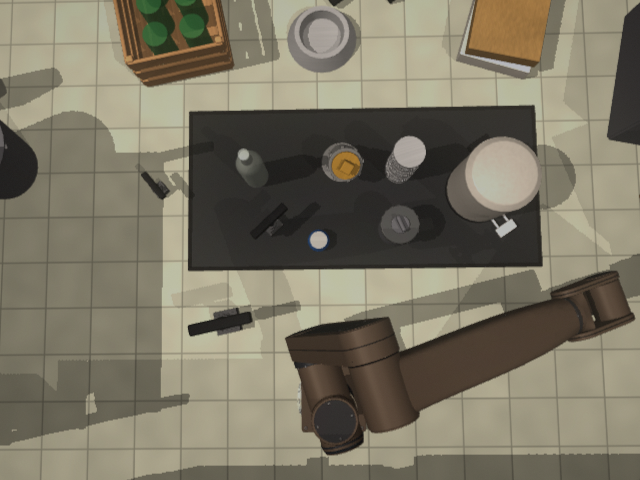

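Candidates for the key are the one on the mat (scene 370,270 / top 269,220), a big one off the mat (scene 414,210 / top 220,323) and a small one off the mat (scene 503,313 / top 155,183). I take the middle-sized one on the mat and check it in an enlarged crop.

```bash
cat > h.py <<'E'
import numpy as np,cv2
from plant import ctrl
from scipy.spatial.transform import Rotation as R
def ray(n,u,v,c=None):
    c=c or ctrl.calibration(n);T=np.array(c["camera_from_world"]);x=(u-c["cx"])/c["fx"];y=(v-c["cy"])/c["fy"]
    if n=="wrist":
        r=np.hypot(x,y);d=np.array([x/r*np.sin(r),y/r*np.sin(r),np.cos(r)]) if r>0 else np.array([0,0,1.])
    else: d=np.array([x,y,1.])
    d=T[:3,:3].T@d; return -T[:3,:3].T@T[:3,3],d/np.linalg.norm(d)
def plane(r,z): return r[0]+r[1]*(z-r[0][2])/r[1][2]
def tri(*rs):
    A=sum(np.eye(3)-np.outer(d,d) for _,d in rs);b=sum((np.eye(3)-np.outer(d,d))@o for o,d in rs)
    p=np.linalg.solve(A,b);return p,[np.linalg.norm((np.eye(3)-np.outer(d,d))@(p-o)) for o,d in rs]
def proj(n,p,c=None):
    c=c or ctrl.calibration(n);T=np.array(c["camera_from_world"]);q=T[:3,:3]@np.asarray(p)+T[:3,3]
    if n=="wrist":
        t=np.arctan2(np.hypot(q[0],q[1]),q[2]);s=t/np.hypot(q[0],q[1]);return c["fx"]*q[0]*s+c["cx"],c["fy"]*q[1]*s+c["cy"]
    return c["fx"]*q[0]/q[2]+c["cx"],c["fy"]*q[1]/q[2]+c["cy"]
E
python3 - <<'E'
import cv2,numpy as np
s=cv2.imread("pics/scene0.png");t=cv2.imread("pics/top0.png")
def c(i,u,v,w=100,h=75): return cv2.resize(i[v:v+h,u:u+w],(400,300),interpolation=cv2.INTER_CUBIC)
o=np.vstack([np.hstack([c(s,330,235),c(s,235,265)]),np.hstack([c(t,230,185),c(t,295,125)])])
o=np.clip(o.astype(float)*1.4,0,255).astype('uint8')
cv2.imwrite("pics/crop1.png",o)
E
```

```text
(no output)
```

View pics/crop1.png

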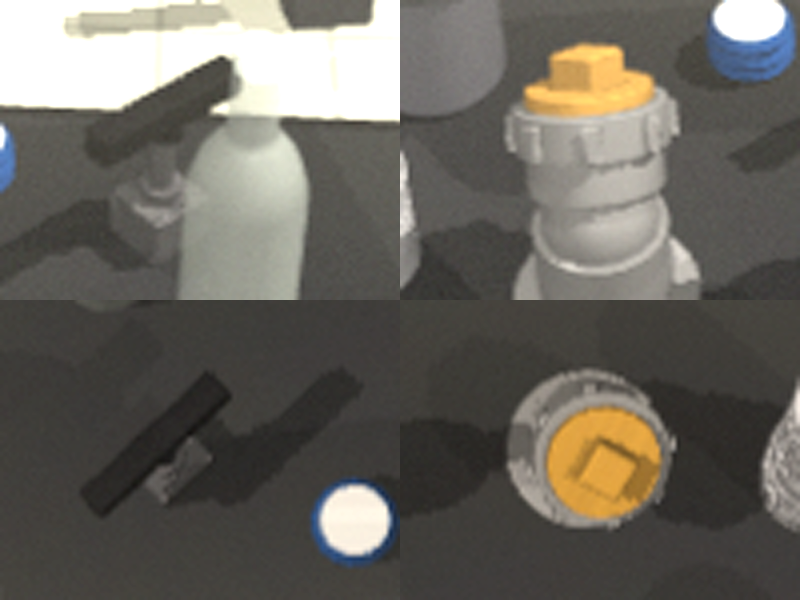

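Run:
```python
from h import *
np.set_printoptions(precision=4,suppress=True)
print("handle",tri(ray("top",269.2,220.9),ray("scene",370.75,262.75)))
a=plane(ray("top",285,206.2),.134);b=plane(ray("top",253.5,235.5),.134);print(a,b,(a+b)/2,np.linalg.norm(a-b),np.degrees(np.arctan2(*(a-b)[1::-1])))
pt=tri(ray("top",347.5,167.5),ray("scene",282,278.7));print("plugtop",pt)
for q in [(346,165.7)]: print("face",plane(ray("top",*q),.155))
print("can",plane(ray("top",318,240),.044),"bottle",plane(ray("scene",389,338),.004),"tins",plane(ray("top",409,152),.238),"jar",plane(ray("top",400,222),.15))
print("collar", plane(ray("scene",287,338),.01))
print(ctrl.calibration("wrist"))
s=ctrl.get_state();print(R.from_quat(s["tcp_rot"]).as_matrix(), s["eef_pos"])
```

```text
handle (array([0.5242, 0.1783, 0.1169]), [np.float64(0.0015204378384454807), np.float64(0.0015204378384455252)])
[0.5641 0.1294 0.134 ] [0.4808 0.2204 0.134 ] [0.5225 0.1749 0.134 ] 0.12337451450593677 -47.53792433333479
plugtop (array([ 0.6656, -0.0475,  0.1726]), [np.float64(0.002956471768215205), np.float64(0.0029564717682152098)])
face [ 0.675 -0.047  0.155]
can [0.4727 0.0368 0.044 ] bottle [0.6956 0.2341 0.004 ] tins [ 0.6924 -0.2148  0.238 ] jar [ 0.5118 -0.1969  0.15  ]
collar [ 0.7187 -0.035   0.01  ]
{'fx': 371.64829954431775, 'fy': 371.64829954431775, 'cx': 320.5758117593231, 'cy': 239.70696182802467, 'camera_from_world': array([[ 0.4399, -0.8981, -0.0017, -0.6735],
       [-0.8535, -0.4186,  0.3103, -0.0412],
       [-0.2794, -0.135 , -0.9506,  0.381 ],
       [ 0.    ,  0.    ,  0.    ,  1.    ]])}
[[-0.0006  0.4393 -0.8983]
 [ 0.002  -0.8983 -0.4393]
 [-1.     -0.0021 -0.0003]] [ 0.2964 -0.6058  0.2551]
```

play_rows(targets=[{"delta_pos": [0.08, 0.25, 0.05], "delta_rot": [0, 0, 0.2], "claw": 85}, {"delta_pos": [0.08, 0.25, 0.05], "delta_rot": [0, 0, 0.2], "claw": 85}, {"delta_pos": [0.08, 0.25, 0.05], "delta_rot": [0, 0, 0.2], "claw": 85}, {"delta_pos": [0.08, 0.25, 0.05], "delta_rot": [0, 0, 0.2], "claw": 85}, {"delta_pos": [0.08, 0.25, 0.05], "delta_rot": [0, 0, 0.2], "claw": 85}, {"delta_pos": [0.15, 0.5, 0.05], "delta_rot": [0, 0, 0.4], "claw": 85}, {"delta_pos": [0.15, 0.5, 0.05], "delta_rot": [0, 0, 0.4], "claw": 85}, {"delta_pos": [0.15, 0.5, 0.05], "delta_rot": [0, 0, 0.4], "claw": 85}, {"delta_pos": [0.15, 0.5, 0.05], "delta_rot": [0, 0, 0.4], "claw": 85}, {"delta_pos": [0.15, 0.5, 0.05], "delta_rot": [0, 0, 0.4], "claw": 85}, {"delta_pos": [0.15, 0.5, 0.05], "delta_rot": [0, 0, 0.4], "claw": 85}, {"delta_pos": [0.228, 0.782, 0.065], "delta_rot": [0, 0, 0.591], "claw": 85}, {"delta_pos": [0.228, 0.782, 0.065], "delta_rot": [0, 0, 0.591], "claw": 85}, {"delta_pos": [0.228, 0.782, 0.065], "delta_rot": [0, 0, 0.591], "claw": 85}, {"delta_pos": [0.228, 0.782, 0.065], "delta_rot": [0, 0, 0.591], "claw": 85}, {"delta_pos": [0.228, 0.782, 0.065], "delta_rot": [0, 0, 0.591], "claw": 85}, {"delta_pos": [0.228, 0.782, 0.065], "delta_rot": [0, 0, 0.591], "claw": 85}, {"delta_pos": [0.228, 0.782, 0.065], "delta_rot": [0, 0, 0.591], "claw": 85}, {"delta_pos": [0.228, 0.782, 0.065], "delta_rot": [0, 0, 0.591], "claw": 85}, {"delta_pos": [0.228, 0.782, 0.065], "delta_rot": [0, 0, 0.591], "claw": 85}])

```text
time: 1.77
eef_pos: [0.5243, 0.1796, 0.3197]
tcp_rot: [0.284, 0.648, -0.285, 0.647]
contact_force: [-0.3, -0.3, -0.8]
opening: 0.994
```

Run:
```python
from h import *
np.set_printoptions(precision=4,suppress=True)
s=ctrl.get_state();c=ctrl.calibration("wrist");i=ctrl.read_camera("wrist");cv2.imwrite("pics/w1.png",i);np.save("w1.npy",c["camera_from_world"])
print(s["time"],s["eef_pos"],s["qpos"],R.from_quat(s["tcp_rot"]).as_matrix()[:,1])
print([proj("wrist",p,c) for p in [(.524,.177,.134),(.6656,-.0475,.1726),(.675,-.047,.155)]])
```

```text
1.7667 [0.5243 0.1796 0.3197] [ 0.1469 -0.0232  1.8034 -0.      1.3636 -0.5961] [ 0.7364  0.6765 -0.0018]
[(np.float64(318.7185177538929), np.float64(220.2285125134451)), (np.float64(275.8505606207711), np.float64(460.2102182497972)), (np.float64(283.8880154169529), np.float64(452.11289459316487))]
```

View pics/w1.png

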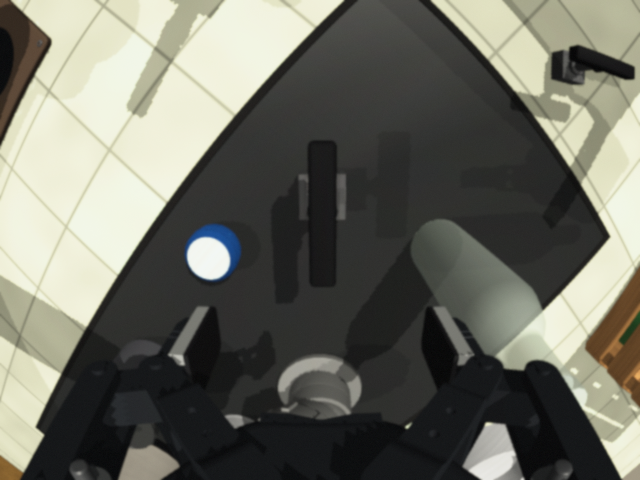

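Run:
```python
from h import *
np.set_printoptions(precision=4,suppress=True)
c=ctrl.calibration("wrist")
P=lambda u,v,z=.134:plane(ray("wrist",u,v,c),z)
a,b=P(322.5,141),P(322.5,286);print(a,b,(a+b)/2,np.linalg.norm(a-b),np.degrees(np.arctan2(*(a-b)[1::-1])),np.degrees(np.arctan2(-.7364,.6765)))
print(tri(ray("wrist",322.5,213.5,c),ray("top",269.2,220.9)), P(213,258,.044))
```

```text
[0.4817 0.2315 0.134 ] [0.5688 0.1375 0.134 ] [0.5253 0.1845 0.134 ] 0.1281487692251536 132.81240757468973 -47.427605094124324
(array([0.5286, 0.1793, 0.0933]), [np.float64(0.0015878670246913392), np.float64(0.0015878670246913264)]) [0.4804 0.0454 0.044 ]
```

play_rows(targets=[{"delta_pos": [0, 0, -0.07], "delta_rot": [0, 0, 0], "claw": 85}, {"delta_pos": [0, 0, -0.07], "delta_rot": [0, 0, 0], "claw": 85}, {"delta_pos": [0, 0, -0.07], "delta_rot": [0, 0, 0], "claw": 85}, {"delta_pos": [0, 0, -0.07], "delta_rot": [0, 0, 0], "claw": 85}, {"delta_pos": [0, 0, -0.07], "delta_rot": [0, 0, 0], "claw": 85}])

```text
time: 2.23
eef_pos: [0.5256, 0.1821, 0.2513]
tcp_rot: [0.285, 0.648, -0.283, 0.647]
contact_force: [0.6, -0.5, 1.0]
opening: 0.997
```

Run:
```python
from h import *
np.set_printoptions(precision=4,suppress=True)
s=ctrl.get_state();c=ctrl.calibration("wrist");i=ctrl.read_camera("wrist");cv2.imwrite("pics/w2.png",i)
print(s["time"],s["eef_pos"],np.abs(s["dq"]).max(),R.from_quat(s["tcp_rot"]).as_matrix()[:,1])
g=cv2.cvtColor(i,cv2.COLOR_BGR2GRAY); 
m=(g<30).astype('uint8');m[330:]=0
n,l,st,ce=cv2.connectedComponentsWithStats(cv2.morphologyEx(m,cv2.MORPH_OPEN,np.ones((5,5))))
for k in range(1,n):
    if st[k,4]>300:
        r=cv2.minAreaRect(np.argwhere(l==k)[:,::-1].astype(np.float32)); print(st[k],ce[k],r, plane(ray("wrist",*r[0],c),.134))
```

```text
2.2333 [0.5256 0.1821 0.2513] 0.03162596990490072 [0.7352 0.6779 0.0022]
[606  39  34  30 781] [622.1805  54.0691] ((622.5, 53.5), (29.0, 33.0), 90.0) [0.5947 0.463  0.134 ]
[ 299  147   37  180 6180] [317.3875 234.8296] ((317.0, 236.5), (179.0, 36.0), 90.0) [0.5202 0.1848 0.134 ]
[ 569  180   40   63 1090] [588.8138 212.7734] ((590.5986328125, 213.35043334960938), (24.29897689819336, 66.12962341308594), 27.072078704833984) [0.667  0.3471 0.134 ]
[422 306  19  24 326] [430.0675 319.7454] ((431.0, 317.5), (23.0, 18.0), 90.0) [0.6265 0.1958 0.134 ]
```

View pics/w2.png

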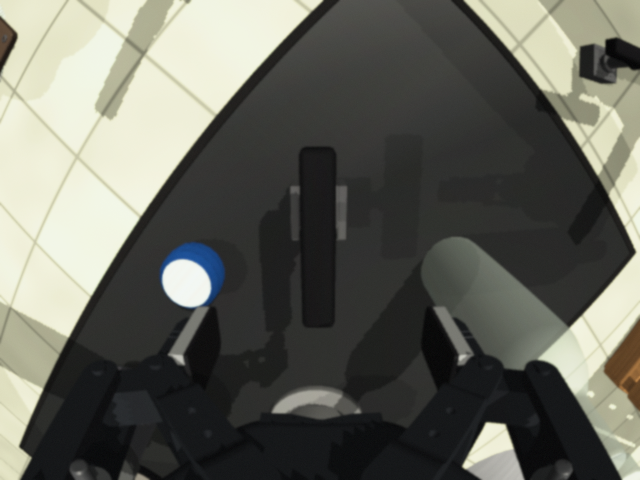

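play_rows(targets=[{"delta_pos": [-0.001, -0.001, -0.04], "delta_rot": [0, 0, 0], "claw": 85}, {"delta_pos": [-0.001, -0.001, -0.08], "delta_rot": [0, 0, 0], "claw": 85}, {"delta_pos": [-0.001, -0.001, -0.11], "delta_rot": [0, 0, 0], "claw": 85}, {"delta_pos": [-0.001, -0.001, -0.125], "delta_rot": [0, 0, 0], "claw": 85}, {"delta_pos": [-0.001, -0.001, -0.125], "delta_rot": [0, 0, 0], "claw": 85}, {"delta_pos": [-0.001, -0.001, -0.125], "delta_rot": [0, 0, 0], "claw": 60}, {"delta_pos": [-0.001, -0.001, -0.125], "delta_rot": [0, 0, 0], "claw": 45}, {"delta_pos": [-0.001, -0.001, -0.125], "delta_rot": [0, 0, 0], "claw": 32}, {"delta_pos": [-0.001, -0.001, -0.125], "delta_rot": [0, 0, 0], "claw": 26}, {"delta_pos": [-0.001, -0.001, -0.125], "delta_rot": [0, 0, 0], "claw": 15}, {"delta_pos": [-0.001, -0.001, -0.125], "delta_rot": [0, 0, 0], "claw": 10}, {"delta_pos": [-0.001, -0.001, -0.125], "delta_rot": [0, 0, 0], "claw": 10}, {"delta_pos": [-0.001, -0.001, -0.125], "delta_rot": [0, 0, 0], "claw": 10}], newtons=80)

```text
time: 3.37
eef_pos: [0.5258, 0.181, 0.1291]
tcp_rot: [0.285, 0.647, -0.282, 0.649]
contact_force: [-2.9, -2.2, 5.4]
opening: 0.268
```

```bash
cat >> h.py <<'E'
def axis(phi): p=np.radians(phi);return np.array([-.5*np.cos(p),-.5*np.sin(p),.8660254])
def ori(a,psi):
    # tool x=-a ; tool y at angle psi about a, measured from e1 = horizontal-ish 'x' reference
    x=-a; e1=np.array([1,0,0])-a*a[0]; e1/=np.linalg.norm(e1); e2=np.cross(a,e1)
    y=np.cos(np.radians(psi))*e1+np.sin(np.radians(psi))*e2
    return R.from_matrix(np.c_[x,y,np.cross(x,y)])
def psi_of(a,d):
    e1=np.array([1,0,0])-a*a[0]; e1/=np.linalg.norm(e1); return np.degrees(np.arctan2(d@np.cross(a,e1),d@e1))
def cmd(p,Rt):
    s=ctrl.get_state();q=Rt*R.from_quat(s["tcp_rot"]).inv()
    print("dpos",np.round(p-s["eef_pos"],4),"drot",np.round(q.as_rotvec()/np.pi,4))
def pp(r,p,n): return r[0]+r[1]*((p-r[0])@n)/(r[1]@n)
E
python3 - <<'E'
from h import *
np.set_printoptions(precision=4,suppress=True)
a=axis(13);pt=np.array([.6656,-.0475,.1726])
C=[(603,440),(640,463),(617,497),(578,477)]
W=[pp(ray("top",295+(u-400)/4,125+(v-300)/4),pt,a) for u,v in C]
for k in range(4):
    d=W[(k+1)%4]-W[k];print(np.linalg.norm(d),psi_of(a,d)%90)
psi=142
Rt=ori(a,psi);M=Rt.as_matrix()
print(M, "face",pt-.022*a)
# camera offset in tool frame: -z .079, -x .118 ; put the tool so that camera sits on plug axis, mouth ~90mm above the face
tcp=pt+a*(.09+.123)+M[:,2]*.08
print(tcp,"mouth",tcp-a*.123); cmd(tcp,Rt)
E
```

```text
0.03204200068262144 59.04849164159192
0.02920563733045769 59.73680488991212
0.0322618154677298 63.307624190489236
0.03160029916997453 59.4476202578207
[[ 0.4872 -0.6882  0.5377]
 [ 0.1125  0.66    0.7428]
 [-0.866  -0.3014  0.3989]] face [ 0.6763 -0.045   0.1535]
[ 0.6048 -0.012   0.389 ] mouth [0.6648 0.0018 0.2825]
dpos [ 0.0791 -0.193   0.2599] drot [-0.1113 -0.1525  0.5268]
```

play_rows(targets=[{"delta_pos": [0, 0, 0.03], "delta_rot": [0, 0, 0], "claw": 10}, {"delta_pos": [0, 0, 0.06], "delta_rot": [0, 0, 0], "claw": 10}, {"delta_pos": [0, 0, 0.1], "delta_rot": [0, 0, 0], "claw": 10}, {"delta_pos": [0, 0, 0.14], "delta_rot": [0, 0, 0], "claw": 10}, {"delta_pos": [0, 0, 0.18], "delta_rot": [0, 0, 0], "claw": 10}, {"delta_pos": [0, 0, 0.21], "delta_rot": [0, 0, 0], "claw": 10}, {"delta_pos": [0, 0, 0.21], "delta_rot": [0, 0, 0], "claw": 10}])

```text
time: 3.95
eef_pos: [0.5281, 0.1815, 0.347]
tcp_rot: [0.288, 0.643, -0.28, 0.653]
contact_force: [0.9, 0.2, -2.9]
opening: 0.272
```

play_rows(targets=[{"delta_pos": [0.03, -0.06, 0.03], "delta_rot": [-0.037, -0.051, 0.176], "claw": 10}, {"delta_pos": [0.03, -0.06, 0.03], "delta_rot": [-0.037, -0.051, 0.176], "claw": 10}, {"delta_pos": [0.03, -0.06, 0.03], "delta_rot": [-0.037, -0.051, 0.176], "claw": 10}, {"delta_pos": [0.03, -0.06, 0.03], "delta_rot": [-0.037, -0.051, 0.176], "claw": 10}, {"delta_pos": [0.03, -0.06, 0.03], "delta_rot": [-0.037, -0.051, 0.176], "claw": 10}, {"delta_pos": [0.05, -0.13, 0.04], "delta_rot": [-0.074, -0.102, 0.351], "claw": 10}, {"delta_pos": [0.05, -0.13, 0.04], "delta_rot": [-0.074, -0.102, 0.351], "claw": 10}, {"delta_pos": [0.05, -0.13, 0.04], "delta_rot": [-0.074, -0.102, 0.351], "claw": 10}, {"delta_pos": [0.05, -0.13, 0.04], "delta_rot": [-0.074, -0.102, 0.351], "claw": 10}, {"delta_pos": [0.05, -0.13, 0.04], "delta_rot": [-0.074, -0.102, 0.351], "claw": 10}, {"delta_pos": [0.077, -0.193, 0.042], "delta_rot": [-0.111, -0.1525, 0.527], "claw": 10}, {"delta_pos": [0.077, -0.193, 0.042], "delta_rot": [-0.111, -0.1525, 0.527], "claw": 10}, {"delta_pos": [0.077, -0.193, 0.042], "delta_rot": [-0.111, -0.1525, 0.527], "claw": 10}, {"delta_pos": [0.077, -0.193, 0.042], "delta_rot": [-0.111, -0.1525, 0.527], "claw": 10}, {"delta_pos": [0.077, -0.193, 0.042], "delta_rot": [-0.111, -0.1525, 0.527], "claw": 10}, {"delta_pos": [0.077, -0.193, 0.042], "delta_rot": [-0.111, -0.1525, 0.527], "claw": 10}, {"delta_pos": [0.077, -0.193, 0.042], "delta_rot": [-0.111, -0.1525, 0.527], "claw": 10}, {"delta_pos": [0.077, -0.193, 0.042], "delta_rot": [-0.111, -0.1525, 0.527], "claw": 10}])

```text
time: 5.45
eef_pos: [0.6044, -0.0109, 0.3864]
tcp_rot: [-0.323, 0.441, 0.258, 0.797]
contact_force: [0.7, -0.3, -5.0]
opening: 0.269
```

Run:
```python
from h import *
np.set_printoptions(precision=4,suppress=True)
s=ctrl.get_state();c=ctrl.calibration("wrist");i=ctrl.read_camera("wrist");cv2.imwrite("pics/w3.png",i)
print(s["time"],s["eef_pos"],s["qpos"],np.abs(s["dq"]).max(),R.from_quat(s["tcp_rot"]).as_matrix())
np.save("w3.npy",c["camera_from_world"])
print([proj("wrist",p,c) for p in [(.6656,-.0475,.1726),(.6763,-.045,.1535)]])
```

```text
5.45 [ 0.6044 -0.0109  0.3864] [-0.2822 -0.1736  1.8754  0.3052  1.0073 -2.8384] 0.024974204315264797 [[ 0.4782 -0.6961  0.5356]
 [ 0.1259  0.6578  0.7426]
 [-0.8692 -0.2877  0.4021]]
[(np.float64(314.3889826059378), np.float64(120.85905445787195)), (np.float64(314.4470017123995), np.float64(120.8518294985407))]
```

View pics/w3.png

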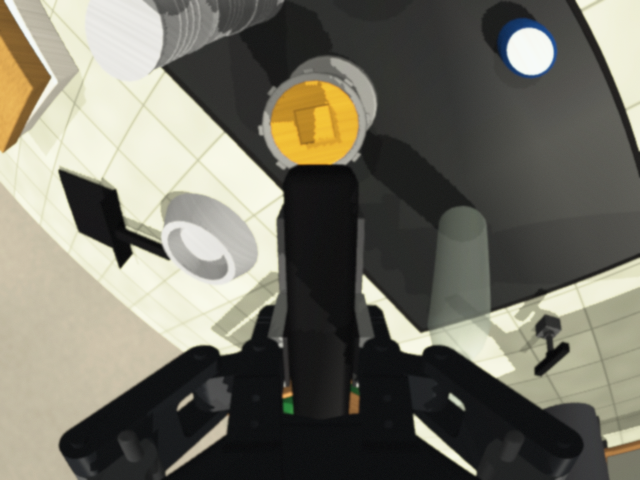

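Run:
```python
import cv2
i=cv2.imread("pics/w3.png")[45:180,240:400];cv2.imwrite("pics/c3.png",cv2.resize(i,(800,675),interpolation=cv2.INTER_CUBIC)[:600])
```

```text
(no output)
```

View pics/c3.png

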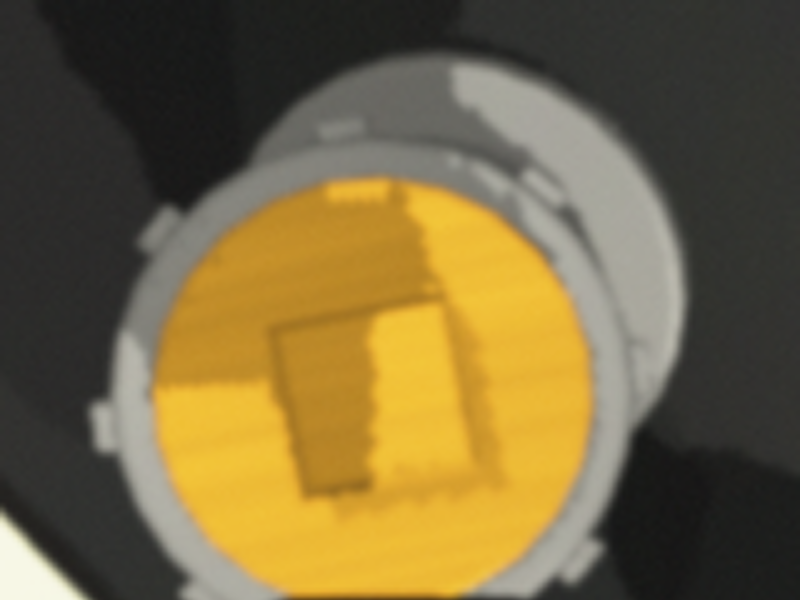

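Run:
```python
from h import *
np.set_printoptions(precision=4,suppress=True)
c=ctrl.calibration("wrist");c["camera_from_world"]=np.load("w3.npy")
f=lambda u,v:ray("wrist",240+u/5,45+v/5,c)
print("top",tri(f(373,397),ray("top",347.5,167.5),ray("scene",282,278.7)))
print("top2",tri(f(373,397),ray("scene",282,278.7)),tri(f(373,397),ray("top",347.5,167.5)))
C=[(272,325),(440,297),(475,468),(305,497)]
r=f(373,397)
# scale: side 28..30mm at top
for L in (.36,.38,.40):
  t=r[0]+r[1]*L
  # axis from face center
  rf=f(374,402)
  for phi in (10,15,20):
    a=axis(phi); fc=pp(rf,t-.022*a,a)
    W=[pp(f(*q),t,a) for q in C]
    e=[np.linalg.norm(W[(k+1)%4]-W[k]) for k in range(4)]
    dia=np.linalg.norm(pp(f(155,402),fc,a)-pp(f(593,402),fc,a))
    print(L,phi,t,"side",np.mean(e),"dia",dia,"psi",[round(psi_of(a,W[(k+1)%4]-W[k])%90,1) for k in range(4)],"axis residual mm",(fc-(t-.022*a))*1e3)
```

```text
top (array([ 0.6663, -0.0466,  0.174 ]), [np.float64(0.0016525146443319596), np.float64(0.0037972716731091674), np.float64(0.0023323416723638494)])
top2 (array([ 0.667 , -0.0447,  0.174 ]), [np.float64(0.000427507526768536), np.float64(0.0004275075267685809)]) (array([ 0.6629, -0.0482,  0.1831]), [np.float64(0.0020892419910757275), np.float64(0.002089241991075837)])
0.36 10 [ 0.6822 -0.0414  0.1474] side 0.03332621275660641 dia 0.0890463086204389 psi [np.float64(60.6), np.float64(62.9), np.float64(60.9), np.float64(61.5)] axis residual mm [0.4248 1.6199 0.404 ]
0.36 15 [ 0.6822 -0.0414  0.1474] side 0.033318509386825096 dia 0.08902709165067528 psi [np.float64(61.9), np.float64(64.1), np.float64(62.3), np.float64(62.9)] axis residual mm [0.6108 0.6777 0.4419]
0.36 20 [ 0.6822 -0.0414  0.1474] side 0.03334408439000939 dia 0.08913654875675643 psi [np.float64(63.1), np.float64(65.4), np.float64(63.6), np.float64(64.3)] axis residual mm [ 0.8998 -0.2375  0.4413]
0.38 10 [ 0.6921 -0.039   0.1301] side 0.03517766902086234 dia 0.09370827367030837 psi [np.float64(60.6), np.float64(62.9), np.f
[... 375 characters left out ...]
), np.float64(65.4), np.float64(63.6), np.float64(64.3)] axis residual mm [ 0.9203 -0.1908  0.4616]
0.4 10 [ 0.7019 -0.0366  0.1129] side 0.03702912528511825 dia 0.09837023872017782 psi [np.float64(60.6), np.float64(62.9), np.float64(60.9), np.float64(61.5)] axis residual mm [0.4693 1.7141 0.4387]
0.4 15 [ 0.7019 -0.0366  0.1129] side 0.03702056598536127 dia 0.09834924736742187 psi [np.float64(61.9), np.float64(64.1), np.float64(62.3), np.float64(62.9)] axis residual mm [0.6535 0.7714 0.4797]
0.4 20 [ 0.7019 -0.0366  0.1129] side 0.037048982655565985 dia 0.09846936689721839 psi [np.float64(63.1), np.float64(65.4), np.float64(63.6), np.float64(64.3)] axis residual mm [ 0.9408 -0.1441  0.4819]
```

Run:
```python
from h import *
np.set_printoptions(precision=4,suppress=True)
c=ctrl.calibration("wrist");c["camera_from_world"]=np.load("w3.npy")
t=np.array([.667,-.0453,.1737]);w=np.linspace(0,2*np.pi,180)
for phi in (6,10,14,18,22):
  a=axis(phi);s=(t[2]-.082)/.866;b=t-a*s
  P=np.array([proj("wrist",(b[0]+.062*np.cos(x),b[1]+.062*np.sin(x),.016),c) for x in w]);P=(P-[240,45])*5
  Q=np.array([proj("scene",(b[0]+.062*np.cos(x),b[1]+.062*np.sin(x),.010)) for x in w])
  fc=np.array([(x-240)*5 if k==0 else (x-45)*5 for k,x in enumerate(proj("wrist",t-.022*a,c))])
  print(phi,b,"max u",P[:,0].max(),"min v",P[:,1].min(),"scene u",Q[:,0].min(),Q[:,0].max(),"face",fc)
```

```text
6 [ 0.7197 -0.0398  0.082 ] max u 666.9099346572748 min v 47.5852075215451 scene u 261.6036767153607 308.5866108204974 face [367.3292 389.6966]
10 [ 0.7191 -0.0361  0.082 ] max u 677.5259594004249 min v 57.163995612506824 scene u 263.010289809546 309.9820713195747 face [370.4255 392.3706]
14 [ 0.7184 -0.0325  0.082 ] max u 688.7611703744913 min v 66.03815711030009 scene u 264.4161747868855 311.3705141447754 face [373.6825 394.8593]
18 [ 0.7174 -0.0289  0.082 ] max u 700.5662463061083 min v 74.1707620507718 scene u 265.8148955609388 312.74453425993744 face [377.0849 397.1513]
22 [ 0.7161 -0.0255  0.082 ] max u 712.8901853144546 min v 81.5274824870589 scene u 267.1990022876781 314.0968248849706 face [380.6171 399.236 ]
```

Run:
```python
from h import *
a=axis(12);t=np.array([.667,-.0453,.1737])
cmd(t+a*(.125+.030),ori(a,62))
print(a,psi_of(a,R.from_quat(ctrl.get_state()["tcp_rot"]).as_matrix()[:,1]))
```

```text
dpos [-0.0135 -0.0507 -0.0794] drot [ 0.2097  0.0484 -0.3875]
[-0.4890738  -0.10395585  0.8660254 ] 141.77623798182694
```

play_rows(targets=[{"delta_pos": [-0.013, -0.051, 0], "delta_rot": [0.105, 0.0242, -0.194], "claw": 10}, {"delta_pos": [-0.013, -0.051, 0], "delta_rot": [0.105, 0.0242, -0.194], "claw": 10}, {"delta_pos": [-0.013, -0.051, 0], "delta_rot": [0.105, 0.0242, -0.194], "claw": 10}, {"delta_pos": [-0.013, -0.051, -0.02], "delta_rot": [0.105, 0.0242, -0.194], "claw": 10}, {"delta_pos": [-0.013, -0.051, -0.04], "delta_rot": [0.105, 0.0242, -0.194], "claw": 10}, {"delta_pos": [-0.0135, -0.051, -0.06], "delta_rot": [0.2097, 0.0484, -0.3875], "claw": 10}, {"delta_pos": [-0.0135, -0.051, -0.0794], "delta_rot": [0.2097, 0.0484, -0.3875], "claw": 10}, {"delta_pos": [-0.0135, -0.051, -0.0794], "delta_rot": [0.2097, 0.0484, -0.3875], "claw": 10}, {"delta_pos": [-0.0135, -0.051, -0.0794], "delta_rot": [0.2097, 0.0484, -0.3875], "claw": 10}, {"delta_pos": [-0.0135, -0.051, -0.0794], "delta_rot": [0.2097, 0.0484, -0.3875], "claw": 10}, {"delta_pos": [-0.0135, -0.051, -0.0794], "delta_rot": [0.2097, 0.0484, -0.3875], "claw": 10}, {"delta_pos": [-0.0135, -0.051, -0.0794], "delta_rot": [0.2097, 0.0484, -0.3875], "claw": 10}, {"delta_pos": [-0.0135, -0.051, -0.0794], "delta_rot": [0.2097, 0.0484, -0.3875], "claw": 10}, {"delta_pos": [-0.0135, -0.051, -0.0794], "delta_rot": [0.2097, 0.0484, -0.3875], "claw": 10}])

```text
time: 6.67
eef_pos: [0.5912, -0.0614, 0.3079]
tcp_rot: [0.257, 0.497, -0.092, 0.824]
contact_force: [0.5, -0.2, -5.6]
opening: 0.266
```

Run:
```python
from h import *
np.set_printoptions(precision=4,suppress=True)
s=ctrl.get_state();M=R.from_quat(s["tcp_rot"]).as_matrix();a=axis(12)
print(s["time"],s["eef_pos"],s["qpos"],s["contact_force"],np.abs(s["dq"]).max(),"psi",psi_of(a,M[:,1]),"ang",np.degrees(np.arccos(-M[:,0]@a)))
cmd(np.array([.667,-.0453,.1737])+a*.155,ori(a,62))
f=lambda n,u,v,w,h,k:cv2.resize(ctrl.read_camera(n)[v:v+h,u:u+w],(w*k,h*k),interpolation=cv2.INTER_CUBIC)
o=np.hstack([f("scene",235,215,100,140,4),f("wrist",200,120,200,280,2)]);cv2.imwrite("pics/c4.png",np.clip(o*1.4,0,255).astype('uint8'))
# predicted mouth corners if the grip were ideal
m=s["eef_pos"]+M[:,0]*.125
for i in (-1,1):
  for j in (-1,1): 
    p=m+.0255*(i*M[:,1]+j*M[:,2]);u=proj("scene",p);print("corner scene crop",(u[0]-235)*4,(u[1]-215)*4)
```

```text
6.6667 [ 0.5912 -0.0614  0.3079] [-0.3819 -0.1511  1.9983  0.3693  0.8822 -1.6129] [ 0.5172 -0.1729 -5.6434] 0.00853513033403848 psi 62.19551572600252 ang 0.020357127761037583
dpos [-0. -0.  0.] drot [ 0.0005  0.     -0.001 ]
corner scene crop 178.21757709865278 198.73969435036133
corner scene crop 124.56869639730053 214.90886922618483
corner scene crop 239.07073200916875 202.575043541
corner scene crop 186.155924120882 219.28044305610774
```

View pics/c4.png

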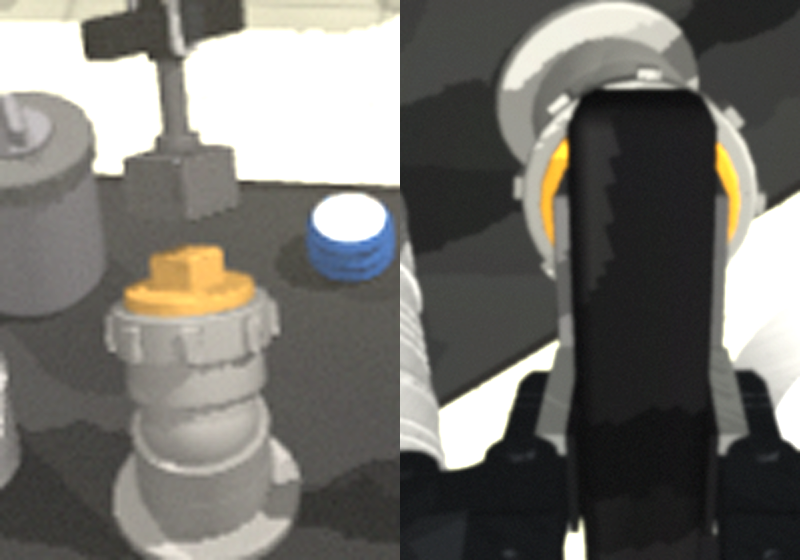

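play_rows(targets=[{"delta_pos": [0.0068, 0.0015, -0.0121], "delta_rot": [0, 0, 0], "claw": 10}, {"delta_pos": [0.0117, 0.0025, -0.0208], "delta_rot": [0, 0, 0], "claw": 10}, {"delta_pos": [0.0137, 0.0029, -0.0242], "delta_rot": [0, 0, 0], "claw": 10}, {"delta_pos": [0.0147, 0.0031, -0.026], "delta_rot": [0, 0, 0], "claw": 10}, {"delta_pos": [0.0156, 0.0033, -0.0277], "delta_rot": [0, 0, 0], "claw": 10}, {"delta_pos": [0.0156, 0.0033, -0.0277], "delta_rot": [0, 0, 0], "claw": 10}])

```text
time: 7.27
eef_pos: [0.6067, -0.0581, 0.2798]
tcp_rot: [0.257, 0.497, -0.092, 0.823]
contact_force: [-0.4, -1.2, -5.3]
opening: 0.267
```

play_rows(targets=[{"delta_pos": [0.001, 0.0002, -0.0017], "delta_rot": [0, 0, 0], "claw": 10}, {"delta_pos": [0.002, 0.0004, -0.0035], "delta_rot": [0, 0, 0], "claw": 10}, {"delta_pos": [0.0024, 0.0005, -0.0043], "delta_rot": [0, 0, 0], "claw": 10}, {"delta_pos": [0.0024, 0.0005, -0.0043], "delta_rot": [0, 0, 0], "claw": 10}])

```text
time: 7.6
eef_pos: [0.6092, -0.0577, 0.2753]
tcp_rot: [0.257, 0.497, -0.092, 0.823]
contact_force: [-0.1, 0.7, -5.6]
opening: 0.266
```

play_rows(targets=[{"delta_pos": [0.001, 0.0002, -0.0017], "delta_rot": [0, 0, 0], "claw": 10}, {"delta_pos": [0.002, 0.0004, -0.0035], "delta_rot": [0, 0, 0], "claw": 10}, {"delta_pos": [0.0029, 0.0006, -0.0052], "delta_rot": [0, 0, 0], "claw": 10}, {"delta_pos": [0.0029, 0.0006, -0.0052], "delta_rot": [0, 0, 0], "claw": 10}])

```text
time: 7.93
eef_pos: [0.6122, -0.0571, 0.2697]
tcp_rot: [0.258, 0.497, -0.092, 0.823]
contact_force: [0.4, 0.1, -5.9]
opening: 0.264
```

play_rows(targets=[{"delta_pos": [0.001, 0.0002, -0.0017], "delta_rot": [0, 0, 0], "claw": 10}, {"delta_pos": [0.002, 0.0004, -0.0035], "delta_rot": [0, 0, 0], "claw": 10}, {"delta_pos": [0.0025, 0.0005, -0.0043], "delta_rot": [0, 0, 0], "claw": 10}, {"delta_pos": [0.0025, 0.0005, -0.0043], "delta_rot": [0, 0, 0], "claw": 10}])

```text
time: 8.27
eef_pos: [0.6144, -0.0567, 0.2672]
tcp_rot: [0.257, 0.498, -0.092, 0.823]
contact_force: [-9.4, -1.6, 2.6]
opening: 0.266
```

Run:
```python
from h import *
f=lambda n,u,v,w,h,k:cv2.resize(ctrl.read_camera(n)[v:v+h,u:u+w],(w*k,h*k),interpolation=cv2.INTER_CUBIC)
o=np.hstack([f("scene",235,225,100,120,4),f("top",295,115,100,120,4)]);cv2.imwrite("pics/c5.png",np.clip(o*1.3,0,255).astype('uint8'))
```

```text
(no output)
```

View pics/c5.png

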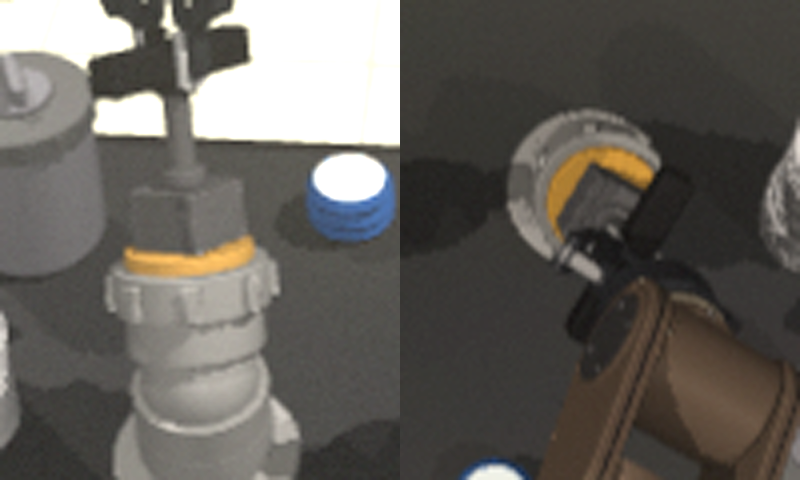

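The scene crop shows the socket (190,215) seated fully on the brass face, with no head visible. The force rose only at the face, so the key is on. Next I turn it clockwise about the plug axis.

play_rows(targets=[{"delta_pos": [-0.0003, 0, 0.0005], "delta_rot": [0.0136, 0.0029, -0.0241], "claw": 10}, {"delta_pos": [-0.0003, 0, 0.0005], "delta_rot": [0.0272, 0.0058, -0.0481], "claw": 10}, {"delta_pos": [-0.0003, 0, 0.0005], "delta_rot": [0.0407, 0.0087, -0.0722], "claw": 10}, {"delta_pos": [-0.0003, 0, 0.0005], "delta_rot": [0.0543, 0.0116, -0.0962], "claw": 10}, {"delta_pos": [-0.0003, 0, 0.0005], "delta_rot": [0.0679, 0.0144, -0.1203], "claw": 10}, {"delta_pos": [-0.0003, 0, 0.0005], "delta_rot": [0.0815, 0.0173, -0.1443], "claw": 10}], newtons=100)

```text
time: 8.87
eef_pos: [0.6143, -0.0577, 0.2685]
tcp_rot: [0.461, 0.456, -0.218, 0.729]
contact_force: [-2.4, -2.8, -2.8]
opening: 0.266
```

```bash
cat > st.py <<'E'
from h import *
np.set_printoptions(precision=4,suppress=True)
s=ctrl.get_state();M=R.from_quat(s["tcp_rot"]).as_matrix();a=axis(12)
print(s["time"],s["eef_pos"],s["qpos"],"F",s["contact_force"],"Fa",s["contact_force"]@a,"T",s["wrist_torque"],"Ta",s["wrist_torque"]@a,"psi",psi_of(a,M[:,1]),"tilt",np.degrees(np.arccos(-M[:,0]@a)),"mouth",s["eef_pos"]+M[:,0]*.125,"op",s["opening"])
E
python3 st.py
```

```text
8.8667 [ 0.6143 -0.0577  0.2685] [-0.357  -0.0635  1.9916  0.3813  0.7976 -1.0982] F [-2.3683 -2.8128 -2.835 ] Fa -1.004535769119787 T [-0.925   0.9988  0.2482] Ta 0.5634987496627883 psi 32.222634971540266 tilt 0.11751120333691151 mouth [ 0.6753 -0.0449  0.1602] op 0.265869272065563
```

play_rows(targets=[{"delta_pos": [0, 0, 0], "delta_rot": [0.0163, 0.0035, -0.0289], "claw": 10}, {"delta_pos": [0, 0, 0], "delta_rot": [0.0326, 0.0069, -0.0577], "claw": 10}, {"delta_pos": [0, 0, 0], "delta_rot": [0.0489, 0.0104, -0.0866], "claw": 10}, {"delta_pos": [0, 0, 0], "delta_rot": [0.0652, 0.0139, -0.1155], "claw": 10}, {"delta_pos": [0, 0, 0], "delta_rot": [0.0815, 0.0173, -0.1443], "claw": 10}, {"delta_pos": [0, 0, 0], "delta_rot": [0.0978, 0.0208, -0.1732], "claw": 10}, {"delta_pos": [0, 0, 0], "delta_rot": [0.1141, 0.0243, -0.2021], "claw": 10}, {"delta_pos": [0, 0, 0], "delta_rot": [0.1304, 0.0277, -0.2309], "claw": 10}])

```text
time: 9.53
eef_pos: [0.6138, -0.0589, 0.2687]
tcp_rot: [0.704, 0.334, -0.383, 0.496]
contact_force: [3.0, 2.4, -7.2]
opening: 0.261
```

```bash
python3 st.py
```

```text
9.5333 [ 0.6138 -0.0589  0.2687] [-0.3546 -0.0633  1.9893  0.3625  0.7982 -0.2874] F [ 2.9809  2.4326 -7.1836] Fa -7.931974758677556 T [-4.1614 -0.6156  8.0112] Ta 9.0371381156975 psi -13.332770725773818 tilt 0.8104482131121379 mouth [ 0.6743 -0.0474  0.1599] op 0.2614508200589699
```

play_rows(targets=[{"delta_pos": [0, 0.001, 0], "delta_rot": [-0.0054, -0.0012, 0.0096], "claw": 10}, {"delta_pos": [0, 0.001, 0], "delta_rot": [-0.0109, -0.0023, 0.0192], "claw": 10}, {"delta_pos": [0, 0.001, 0], "delta_rot": [-0.0109, -0.0023, 0.0192], "claw": 10}, {"delta_pos": [0, 0.001, 0], "delta_rot": [-0.0109, -0.0023, 0.0192], "claw": 10}])

```text
time: 9.87
eef_pos: [0.6139, -0.058, 0.2687]
tcp_rot: [0.681, 0.349, -0.369, 0.527]
contact_force: [3.5, 1.1, -6.3]
opening: 0.263
```

```bash
python3 st.py
```

```text
9.8667 [ 0.6139 -0.058   0.2687] [-0.3508 -0.0639  1.9895  0.3545  0.7953 -0.3652] F [ 3.4521  1.1455 -6.3096] Fa -7.271699512403668 T [-2.2769 -0.168   3.9815] Ta 4.579099769383042 psi -8.35818598476623 tilt 1.0656433929557874 mouth [ 0.6743 -0.0472  0.1599] op 0.26307142041066395
```

play_rows(targets=[{"delta_pos": [0, 0, 0], "delta_rot": [-0.0068, -0.0015, 0.012], "claw": 10}, {"delta_pos": [0, 0, 0], "delta_rot": [-0.0136, -0.0029, 0.0241], "claw": 10}, {"delta_pos": [0, 0, 0], "delta_rot": [-0.0136, -0.0029, 0.0241], "claw": 10}, {"delta_pos": [0, 0, 0], "delta_rot": [-0.0136, -0.0029, 0.0241], "claw": 10}])

```text
time: 10.2
eef_pos: [0.614, -0.058, 0.2687]
tcp_rot: [0.659, 0.364, -0.354, 0.555]
contact_force: [2.6, 1.1, -7.8]
opening: 0.263
```

```bash
python3 st.py
```

```text
10.2 [ 0.614  -0.058   0.2687] [-0.3509 -0.0643  1.9904  0.3562  0.7931 -0.4509] F [ 2.5837  1.1007 -7.7622] Fa -8.100294967425862 T [-0.8813  0.156   1.5331] Ta 1.742537257233476 psi -3.5307238790521933 tilt 1.0219505728895055 mouth [ 0.6747 -0.0471  0.1599] op 0.2631309455925976
```

play_rows(targets=[{"delta_pos": [0, 0, 0], "delta_rot": [-0.0082, -0.0017, 0.0144], "claw": 10}, {"delta_pos": [0, 0, 0], "delta_rot": [-0.0163, -0.0035, 0.0289], "claw": 10}, {"delta_pos": [0, 0, 0], "delta_rot": [-0.0163, -0.0035, 0.0289], "claw": 10}, {"delta_pos": [0, 0, 0], "delta_rot": [-0.0163, -0.0035, 0.0289], "claw": 10}])

```text
time: 10.53
eef_pos: [0.614, -0.058, 0.2687]
tcp_rot: [0.633, 0.38, -0.335, 0.586]
contact_force: [0.8, -0.0, -5.2]
opening: 0.261
```

```bash
python3 st.py
```

```text
10.5333 [ 0.614  -0.058   0.2687] [-0.3519 -0.065   1.9917  0.3604  0.7915 -0.5501] F [ 0.8217 -0.046  -5.2445] Fa -4.938972702424123 T [-0.145   0.6208 -0.0041] Ta 0.0028344400860068216 psi 1.929641149110506 tilt 0.9123521489951605 mouth [ 0.6749 -0.047   0.1601] op 0.26090594840366405
```

play_rows(targets=[{"delta_pos": [-0.0049, -0.001, 0.0087], "delta_rot": [0, 0, 0], "claw": 10}, {"delta_pos": [-0.0098, -0.0021, 0.0173], "delta_rot": [0, 0, 0], "claw": 10}, {"delta_pos": [-0.0147, -0.0031, 0.026], "delta_rot": [0, 0, 0], "claw": 10}, {"delta_pos": [-0.0196, -0.0042, 0.0346], "delta_rot": [0, 0, 0], "claw": 10}, {"delta_pos": [-0.0245, -0.0052, 0.0433], "delta_rot": [0, 0, 0], "claw": 10}, {"delta_pos": [-0.0343, -0.0073, 0.0606], "delta_rot": [0, 0, 0], "claw": 10}, {"delta_pos": [-0.0343, -0.0073, 0.0606], "delta_rot": [0, 0, 0], "claw": 10}, {"delta_pos": [-0.0343, -0.0073, 0.0606], "delta_rot": [0, 0, 0], "claw": 10}])

```text
time: 11.2
eef_pos: [0.5799, -0.0657, 0.3317]
tcp_rot: [0.633, 0.378, -0.334, 0.587]
contact_force: [-1.2, -0.4, -6.0]
opening: 0.263
```

Run:
```python
exec(open("st.py").read())
x=np.array([0,0,-1.]);p=np.radians(42.7);y=np.array([np.cos(p),np.sin(p),0]);Rt=R.from_matrix(np.c_[x,y,np.cross(x,y)])
cmd(np.array([.526,.181,.33]),Rt)
f=lambda n,u,v,w,h,k:cv2.resize(ctrl.read_camera(n)[v:v+h,u:u+w],(w*k,h*k),interpolation=cv2.INTER_CUBIC)
o=np.hstack([f("scene",235,175,100,150,4),f("top",295,115,100,150,4)]);cv2.imwrite("pics/c6.png",np.clip(o*1.3,0,255).astype('uint8'))
```

```text
11.2 [ 0.5799 -0.0657  0.3317] [-0.3922 -0.1966  1.9938  0.3426  0.9223 -0.5399] F [-1.1872 -0.4444 -6.0197] Fa -4.586347299203443 T [-0.1608  0.8657 -0.0059] Ta -0.016487237396019854 psi 1.9380288127114942 tilt 0.9838837295994141 mouth [ 0.6412 -0.0548  0.2233] op 0.2628687867970762
dpos [-0.0539  0.2467 -0.0017] drot [-0.0886  0.1449  0.2323]
```

View pics/c6.png

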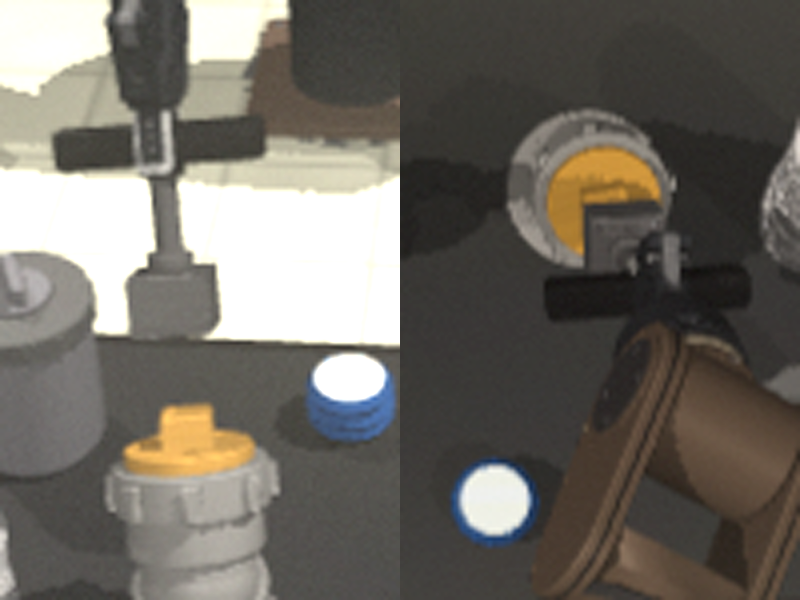

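play_rows(targets=[{"delta_pos": [-0.02, 0.08, 0.01], "delta_rot": [-0.03, 0.048, 0.077], "claw": 10}, {"delta_pos": [-0.02, 0.08, 0.01], "delta_rot": [-0.03, 0.048, 0.077], "claw": 10}, {"delta_pos": [-0.04, 0.16, 0.01], "delta_rot": [-0.059, 0.097, 0.155], "claw": 10}, {"delta_pos": [-0.04, 0.16, 0.01], "delta_rot": [-0.059, 0.097, 0.155], "claw": 10}, {"delta_pos": [-0.04, 0.16, 0.01], "delta_rot": [-0.059, 0.097, 0.155], "claw": 10}, {"delta_pos": [-0.054, 0.247, -0.002], "delta_rot": [-0.0886, 0.1449, 0.2323], "claw": 10}, {"delta_pos": [-0.054, 0.247, -0.002], "delta_rot": [-0.0886, 0.1449, 0.2323], "claw": 10}, {"delta_pos": [-0.054, 0.247, -0.002], "delta_rot": [-0.0886, 0.1449, 0.2323], "claw": 10}, {"delta_pos": [-0.054, 0.247, -0.002], "delta_rot": [-0.0886, 0.1449, 0.2323], "claw": 10}, {"delta_pos": [-0.054, 0.247, -0.002], "delta_rot": [-0.0886, 0.1449, 0.2323], "claw": 10}, {"delta_pos": [-0.054, 0.247, -0.05], "delta_rot": [-0.0886, 0.1449, 0.2323], "claw": 10}, {"delta_pos": [-0.054, 0.247, -0.09], "delta_rot": [-0.0886, 0.1449, 0.2323], "claw": 10}, {"delta_pos": [-0.054, 0.247, -0.13], "delta_rot": [-0.0886, 0.1449, 0.2323], "claw": 10}, {"delta_pos": [-0.054, 0.247, -0.17], "delta_rot": [-0.0886, 0.1449, 0.2323], "claw": 10}, {"delta_pos": [-0.054, 0.247, -0.188], "delta_rot": [-0.0886, 0.1449, 0.2323], "claw": 10}, {"delta_pos": [-0.054, 0.247, -0.188], "delta_rot": [-0.0886, 0.1449, 0.2323], "claw": 10}, {"delta_pos": [-0.054, 0.247, -0.188], "delta_rot": [-0.0886, 0.1449, 0.2323], "claw": 10}])

```text
time: 12.72
eef_pos: [0.5251, 0.1807, 0.14]
tcp_rot: [0.283, 0.649, -0.286, 0.645]
contact_force: [0.7, 0.2, -4.6]
opening: 0.262
```

Run:
```python
exec(open("st.py").read())
print(M)
f=lambda n,u,v,w,h,k:cv2.resize(ctrl.read_camera(n)[v:v+h,u:u+w],(w*k,h*k),interpolation=cv2.INTER_CUBIC)
o=np.hstack([f("scene",310,195,120,110,5),]);cv2.imwrite("pics/c7.png",np.clip(o*1.3,0,255).astype('uint8'))
```

```text
12.7167 [0.5251 0.1807 0.14  ] [ 0.149   0.1548  1.9596 -0.0011  1.0338 -0.5925] F [ 0.6548  0.2245 -4.6301] Fa -4.353321698722243 T [ 0.0598 -0.085   0.0409] Ta 0.014973174881657546 psi 48.139337715735046 tilt 30.38083812852522 mouth [0.5243 0.1804 0.015 ] op 0.26169059816447754
[[-0.0064  0.737   0.6758]
 [-0.0019  0.6758 -0.7371]
 [-1.     -0.006  -0.0029]]
```

View pics/c7.png

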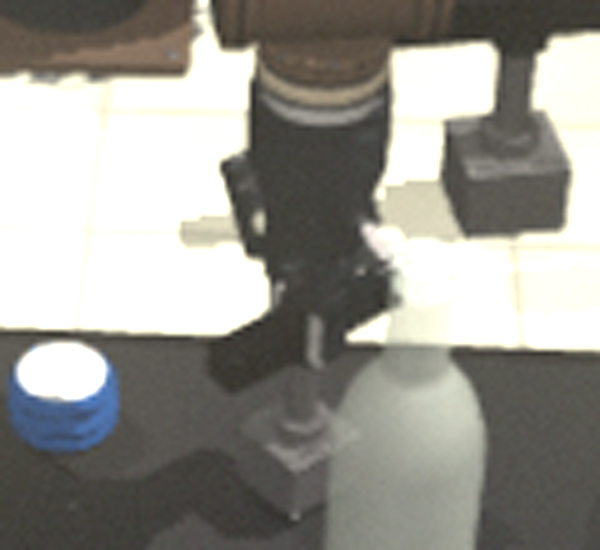

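play_rows(targets=[{"delta_pos": [0, 0, -0.004], "delta_rot": [0, 0, 0], "claw": 10}, {"delta_pos": [0, 0, -0.007], "delta_rot": [0, 0, 0], "claw": 10}, {"delta_pos": [0, 0, -0.009], "delta_rot": [0, 0, 0], "claw": 10}, {"delta_pos": [0, 0, -0.009], "delta_rot": [0, 0, 0], "claw": 10}])

```text
time: 13.1
eef_pos: [0.5272, 0.1812, 0.1341]
tcp_rot: [0.284, 0.647, -0.285, 0.647]
contact_force: [0.2, -1.3, -4.3]
opening: 0.264
```

play_rows(targets=[{"delta_pos": [0, 0, -0.002], "delta_rot": [0, 0, 0], "claw": 10}, {"delta_pos": [0, 0, -0.004], "delta_rot": [0, 0, 0], "claw": 10}, {"delta_pos": [0, 0, -0.004], "delta_rot": [0, 0, 0], "claw": 10}, {"delta_pos": [0, 0, -0.004], "delta_rot": [0, 0, 0], "claw": 10}])

```text
time: 13.43
eef_pos: [0.5271, 0.1812, 0.13]
tcp_rot: [0.284, 0.647, -0.285, 0.647]
contact_force: [-0.2, -1.0, -5.5]
opening: 0.262
```

play_rows(targets=[{"delta_pos": [0, 0, -0.001], "delta_rot": [0, 0, 0], "claw": 10}, {"delta_pos": [0, 0, -0.002], "delta_rot": [0, 0, 0], "claw": 10}, {"delta_pos": [0, 0, -0.002], "delta_rot": [0, 0, 0], "claw": 10}])

```text
time: 13.68
eef_pos: [0.5277, 0.1811, 0.1297]
tcp_rot: [0.284, 0.647, -0.285, 0.648]
contact_force: [-2.0, -2.0, 4.4]
opening: 0.262
```

play_rows(targets=[{"delta_pos": [0, 0, 0], "delta_rot": [0, 0, 0], "claw": 24}, {"delta_pos": [0, 0, 0], "delta_rot": [0, 0, 0], "claw": 30}, {"delta_pos": [0, 0, 0], "delta_rot": [0, 0, 0], "claw": 40}, {"delta_pos": [0, 0, 0], "delta_rot": [0, 0, 0], "claw": 60}, {"delta_pos": [0, 0, 0], "delta_rot": [0, 0, 0], "claw": 85}, {"delta_pos": [0, 0, 0], "delta_rot": [0, 0, 0], "claw": 85}, {"delta_pos": [0, 0, 0], "delta_rot": [0, 0, 0], "claw": 85}, {"delta_pos": [0, 0, 0.03], "delta_rot": [0, 0, 0], "claw": 85}, {"delta_pos": [0, 0, 0.07], "delta_rot": [0, 0, 0], "claw": 85}, {"delta_pos": [0, 0, 0.11], "delta_rot": [0, 0, 0], "claw": 85}, {"delta_pos": [0, 0, 0.15], "delta_rot": [0, 0, 0], "claw": 85}, {"delta_pos": [0, 0, 0.18], "delta_rot": [0, 0, 0], "claw": 85}, {"delta_pos": [0, 0, 0.18], "delta_rot": [0, 0, 0], "claw": 85}, {"delta_pos": [0, 0, 0.18], "delta_rot": [0, 0, 0], "claw": 85}])

```text
time: 14.85
eef_pos: [0.5287, 0.1813, 0.3127]
tcp_rot: [0.285, 0.645, -0.284, 0.649]
contact_force: [-0.1, -0.3, -0.1]
opening: 0.996
```

Run:
```python
from h import *
s=ctrl.get_state();print(s["time"],s["eef_pos"],s["opening"],s["contact_force"])
f=lambda n,u,v,w,h,k:cv2.resize(ctrl.read_camera(n)[v:v+h,u:u+w],(w*k,h*k),interpolation=cv2.INTER_CUBIC)
o=np.vstack([f("scene",180,215,260,150,3),cv2.resize(f("top",180,100,370,175,2),(780,369))])[:600]
cv2.imwrite("pics/c8.png",np.clip(o*1.2,0,255).astype('uint8'))
```

```text
14.85 [0.52872903 0.18133048 0.312728  ] 0.9956903468320613 [-0.07275365 -0.34354124 -0.13877522]
```

View pics/c8.png

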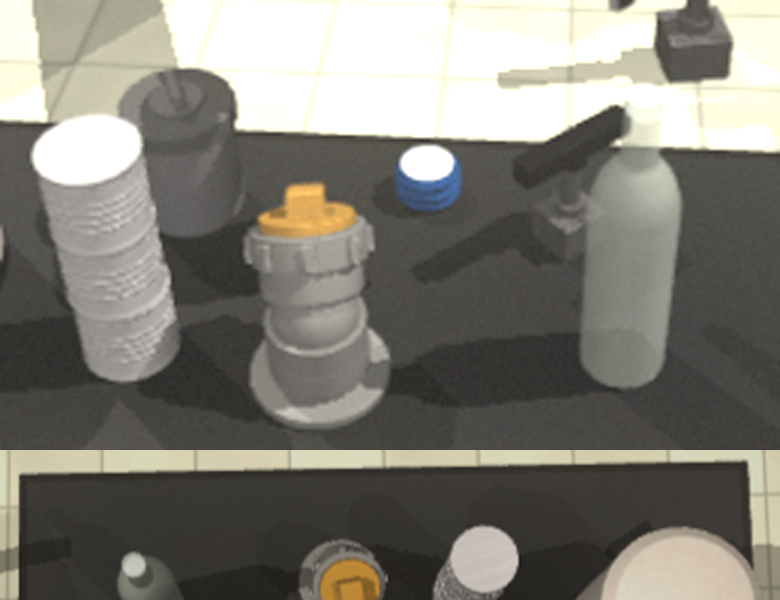

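```bash
python3 -c "
from plant import ctrl; print(ctrl.sign_off())"
```

```text
the job is handed in; nothing more can be done
None
```

The plug is tight and the middle-sized key is standing upright on the mat again. I handed the job in at about 15 s of the 61 s allowed; signing off reports no verdict.

- **Fitting the key:** I lined the key up with the plug's axis (leaning 30°, about 12° off -x). The socket slid over the head without any feeling around. The force rose only when the mouth met the brass face, and the picture showed it fully seated.
- **Tightening:** I turned the key clockwise until it met a hard stop. The torque was about 0.56 N m while the plug turned. It then rose to about 9 N m, far above what a stop needs, because I overran it by a few degrees. I eased the torque back to zero before lifting the key straight off the head.
- **Standing it back:** I set the key down at its old place until it touched the mat, then let go and moved clear.

**Last checks:** The tool force was near zero, the gripper was open, and the arm was about 0.18 m above where it let go. In the last picture the key is upright on the mat, and the bottle, tins, jar and can look undisturbed.

**Not measured:** I could not read the plug's joint directly, so "tight" rests on the torque rise and on seeing the head turned.

**Disagreement:** The cameras differed by up to 10 mm on where the key stood. It did not matter, because closing the gripper centred the key.

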